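# Set up the hair-colour tray

## Robot

A 6-joint arm with a two-finger parallel gripper is mounted at the origin on the work surface. World frame = base frame: x ahead of the robot, y to its left, z up, the work surface at z = 0. Lengths are in m, angles in rad, forces in N, time in s.
With the tool pointing down it reaches from about 0.325 to 0.875 m from the base axis. Payload 4.4 kg.
Tool frame: the origin (TCP) lies on the centre line of the jaws, within the pads' length; the fingertips stand arm.tip_extent ahead of it and the grasp point (between the pads) lies 3 mm ahead of it (arm.tip_extent is the distance from the TCP to the fingertips, in m); z points along the fingers, y is the direction in which the jaws open and shut (so a half turn about z gives the same grasp; the last joint's range is limited). The gripper opens to 85 mm and grips with 20 to 120 N. Pads are 22 mm wide; open, the fingers measure 114 mm over their backs; the gripper's body (76 mm by 85 mm) begins 54 mm behind the grasp point. The pads swing forward as they close: fully open they stand 13 mm farther back than shut.
Start: joints at [-1.417, 0.207, 1.542, -0, 1.393, -0.15], TCP at [0.172, -0.549, 0.253] pointing down, gripper open.
Joint ranges: [-2.73, 2.73], [-0.86, 2.22], [0.23, 2.46], [-1.11, 4.25], [0.08, 2.63], [-2.82, 2.82]. Speed limits (rad/s): [2.79, 2.79, 3.14, 3.14, 3.14, 3.14].

## Interface

Orientations are given as a unit quaternion [w, x, y, z].
In Python, from plant import arm gives the robot as it stands.
- The arm moves only by the tool step_arm, never from a script. Its argument "plan" is a list of rows, each a list of 3 entries, a list of its own where there are three numbers: the shift along the tool's x, y, z in m, then the turn, a rotation vector about the tool's x, y, z in rad, then the opening in per cent of the stroke, from 0 (shut) to 100 (fully open). In form: [[[tx, ty, tz], [rx, ry, rz], claw], ...]. A call has 1 to 20 rows; each row shifts and turns the pose as measured when the row begins, along the tool's axes as they then stand; what a row does not reach is not made up. A row lasts 1/8 s, in which the tool goes at most 62.5 mm and 10.7 degrees, less where a joint would pass 70% of its speed; a pose out of reach is approached as far as the arm can. A call with a gripper value outside its range is refused whole. The fingers move at their own pace and stop on an object; "squeeze" is the grip in N (left out, the last holds). Time passes only in rows, so rows that do not move let the fingers close. It gives the time, the measured TCP pose, the force and the opening at its end, in the units of the state.
- arm.get_state(): the state, without advancing time (a new reading comes with each control period).
- arm.get_image(name): name is "scene" or "top" or "wrist"; returns the picture (384x512x3 uint8, red, green, blue); there is no depth.
- arm.camera_model(name): a dict with "fovy" (degrees; the focal length in pixels is half the picture's height over the tangent of half this angle, whatever the lens; pixels are square), "cx", "cy" (the principal point, pixels), "rvec" (rotation vector, rad) and "tvec" (3), from world to camera coordinates, as OpenCV has them; the wrist camera has in their place "hand_eye" (4x4, takes a point from camera to tool coordinates, whose origin is the TCP and whose axes are the flange's). Camera axes: x right, y down, z forward; pixel columns grow to the right and rows downward; lengths in m; the calibration is good to about 2 mm. The wrist camera is an equidistant fisheye: a pixel r from the principal point sees the ray r / f radians off the axis. A picture is of the moment at which its call begins: read the wrist's pose just before it. camera_model takes no time and is no camera call.
- arm.close_job(): hands the job in, once; it reports no verdict.
The state is a dict: "time_s": time; "joints": joint angles; "joint_velocities": joint speeds; "joint_torque": joint torques, N m; "eef_pos": TCP position; "ee_rot": TCP orientation; "wrist_force": force on the tool from outside, world axes, zero at the start; "wrist_torque": the same for the moment, N m; "finger_gap": opening from 0.0 (shut) to 1.0 (fully open).
Only numpy, scipy, OpenCV 4.12 (cv2) and the standard library are available. Lean on these libraries where they do the work, as an engineer would, in place of code of your own. Each camera call takes 0.05 s, during which the arm holds its last target. There are 200 camera calls.

## Task

Set up the colour tray for the next client: stand the nozzle bottle in the deep square holder, the low round jar in the wide shallow well and the measuring beaker in the narrow round cup, and lay the tint brush flat inside the tray's long channel. Leave the pump bottle and the tail comb where they are, and keep the nozzle bottle upright all the while so that it does not drip.

Things in the scene. Friction and masses are not known exactly. Their poses are not given: they have to be found in the camera images.
- tray: White plastic salon tray, fixed, 180 x 296 mm (x, y). Origin: centre of underside, on the counter. Floor 3 mm thick; rim and inner wall 4 mm thick, 12 mm high. On its -x side the brush channel, clear inside from x = -86 to -10 mm (76 wide, centre line x = -48 mm), y = -144 to 144 mm; on its +x side the row of three holders at x = 40 mm, 96 mm apart, in any order. Holders turn with the tray.
- bottle_holder: Deep square grey holder, fixed in the tray: a square open cup 60 x 60 mm inside, 3 mm walls, on an 88 mm square black base plate. Origin: centre of its underside, 3 mm above the counter; inner floor 6 mm and rim 58 mm above the origin. x, y along the cup's sides and parallel to the tray's.
- jar_well: Wide shallow round grey well, fixed in the tray: 80 mm inside diameter, 3 mm wall, on an 88 mm square black base plate. Origin: centre of its underside, 3 mm above the counter; inner floor 6 mm and rim 25 mm above the origin.
- beaker_cup: Narrow round grey cup, fixed in the tray: 60 mm inside diameter, 3 mm wall, on an 88 mm square black base plate. Origin: centre of its underside, 3 mm above the counter; inner floor 6 mm and rim 41 mm above the origin.
- nozzle_bottle: White applicator bottle with a pointed nozzle, standing, about 0.12 kg, rigid. Origin: centre of its underside, z up its axis. Round body 44 mm in diameter to 92 mm high, shoulder to 102 mm, screw collar 27 mm in diameter from 102 to 118 mm, cone nozzle (16 mm at its foot, 5 mm at its tip) to 140 mm.
- jar: Low round white jar with a ridged screw lid, standing, about 0.16 kg. Origin: centre of its underside, z up. Body 61 mm in diameter to 34 mm, lid 62 mm in diameter from 34 to 50 mm, the lid closed and tight.
- beaker: White open measuring beaker, straight sided, empty, standing, 46 mm outside diameter, 3 mm wall, 80 mm high, about 0.05 kg. Origin: centre of its underside, z up; short black marks on its -x side.
- tint_brush: Black tint brush lying flat, 205 mm long, 12 mm thick, about 0.04 kg. Origin: middle of its length, on its underside; x along it towards the bristles, z up. Handle 14 mm wide from x = -50 to +33 mm, 10 mm wide behind that to -102 mm; head 46 mm wide from +33 to +65 mm; grey bristles 44 mm wide to +102 mm. Balances near x = +15 mm; grip it across the handle near the origin.
- pump_bottle: Look-alike, to be left: white bottle of the same body (44 mm across, 102 mm to the collar) but with a pump head, 144 mm high, its spout reaching 36 mm along +x. Origin: centre of its underside.
- tail_comb: Look-alike, to be left: black tail comb lying flat, 212 mm long, 26 mm wide with its teeth, 5 mm thick, the thin tail towards -x. Origin: middle of its length, on its underside.
Things that resemble listed ones, but are neither listed nor needed, are in the scene too. Leave any pink or purple look-alike of the jar_well alone.

How it is judged:
At the end, for the whole second after the job is handed in: Bottle, jar and beaker stand upright on the floors of their own holders (within 13, 12, 11 mm of centre); the brush lies flat in the channel (24 mm of its centre line, 46 mm of its middle, 0.3 rad); pump bottle and comb within 20 mm of their start; all at rest and let go (horizontal distance between nozzle_bottle and bottle_holder below 0.013 m and z of nozzle_bottle in the frame of bottle_holder between 0.001 and 0.011 m and angle between each of nozzle_bottle, jar, beaker, pump_bottle's own z axis and vertical below 0.1 rad and linear speed of each of nozzle_bottle, jar, beaker, tint_brush below 0.02 m/s and horizontal distance between jar and jar_well below 0.012 m and z of jar in the frame of jar_well between 0.001 and 0.011 m and horizontal distance between beaker and beaker_cup below 0.011 m and z of beaker in the frame of beaker_cup between 0.001 and 0.011 m and x of tint_brush in the frame of tray between -0.072 and -0.024 m and y of tint_brush in the frame of tray between -0.046 and 0.046 m and z of tint_brush in the frame of tray between -0.002 and 0.008 m and angle between the x axis of tint_brush and the y axis of tray, either way round below 0.3 rad and angle between tint_brush's own z axis and vertical below 0.08 rad and distance of each of pump_bottle, tail_comb from where it was at the start of the episode below 0.02 m); the robot touches nothing.
It fails at once if the nozzle bottle is tipped (angle between nozzle_bottle's own z axis and vertical above 0.5 rad).
It fails at once if the pump bottle is moved or knocked over (distance of pump_bottle from where it was at the start of the episode above 0.02 m or angle between pump_bottle's own z axis and vertical above 0.4 rad).
It fails at once if the tail comb is moved (distance of tail_comb from where it was at the start of the episode above 0.02 m).
It also fails if it takes over 120 s, if anything falls off the work surface, if the arm or the gripper's body presses on something with over 40 N, if the wrist force passes 120 N, or if a joint passes its speed limit or range.

## Working session

There is one attempt and no reset: what is moved stays moved. The work goes in short steps, Python scripts to look and compute and a tool call to move; the robot and the scene stay as the last step left them, time stands still between calls to the robot, and variables do not carry over. Pictures are saved under pics/ and viewed, about 12 in all and at most 16, crops included, and the job is handed in when it is done.

Besides the shell and the picture viewer there is one more tool, called after "Emit:" as name(argument=value, ...), one argument or row to a line, values as JSON. step_arm: Moves the arm, as the interface text tells. Its arguments: {"type":"object","properties":{"plan":{"type":"array"},"squeeze":{"type":"number"}},"required":["plan"]}

```bash
mkdir -p pics; python3 - <<'E'
from plant import arm
import cv2,numpy as np
print(arm.get_state(), arm.tip_extent)
for n in("scene","top","wrist"):
    print(n,arm.camera_model(n))
    im=arm.get_image(n)
    cv2.imwrite(f"pics/{n}0.png",im[:,:,::-1])
a=cv2.imread("pics/top0.png");cv2.imwrite("pics/top0b.png",cv2.resize(a,(800,600),interpolation=cv2.INTER_CUBIC))
a=cv2.imread("pics/scene0.png");cv2.imwrite("pics/scene0b.png",cv2.resize(a,(800,600),interpolation=cv2.INTER_CUBIC))
E
```

```text
{'time_s': 0.0, 'joints': array([-1.41750528e+00,  2.07465747e-01,  1.54295179e+00,  2.50957280e-05,
        1.39349684e+00, -1.50479274e-01]), 'joint_velocities': array([ 1.35595057e-03, -7.11144810e-05,  2.27866223e-04, -2.00683817e-04,
       -1.94288859e-03, -7.44314645e-04]), 'joint_torque': array([ 7.82587304e-04, -3.83030105e+01, -2.91597551e+01, -8.21382787e-05,
        1.03926362e-02,  1.66744378e-06]), 'eef_pos': array([ 0.17189292, -0.5479681 ,  0.25210075]), 'ee_rot': array([-1.16087900e-03,  9.88487277e-01,  1.51299555e-01,  1.07165270e-05]), 'wrist_force': array([ 0.22360232, -0.13231143,  1.05749996]), 'wrist_torque': array([-0.01050992, -0.02597052,  0.0203068 ]), 'finger_gap': 1.0009593495400275} 0.022
scene {'fovy': 44.1345154591309, 'cx': 258.8787622997139, 'cy': 195.45832026584208, 'rvec': array([ 2.05272817,  1.09379309, -0.49603394]), 'tvec': array([-0.29839442, -0.2771123 ,  1.75123009])}
top {'fovy': 49.462842883475034, 'cx': 261.4328904461843, 'cy': 194.32738790950845, 'rvec': array([ 2.15468874, -2.21880586,  0.10979096]), 'tvec': array([0.01350568, 0.5754544 , 1.18948134])}
wrist {'fovy': 65.70646984690485, 'cx': 252.29830026193648, 'cy': 194.05765109902316, 'hand_eye': array([[-3.74858127e-04, -9.52280444e-01, -3.05224204e-01,
         7.87545092e-02],
       [ 9.99999799e-01, -2.00822427e-04, -6.01586567e-04,
        -1.72147233e-04],
       [ 5.11583258e-04, -3.05224368e-01,  9.52280328e-01,
        -1.21350480e-01],
       [ 0.00000000e+00,  0.00000000e+00,  0.00000000e+00,
         1.00000000e+00]])}
```

View pics/top0b.png

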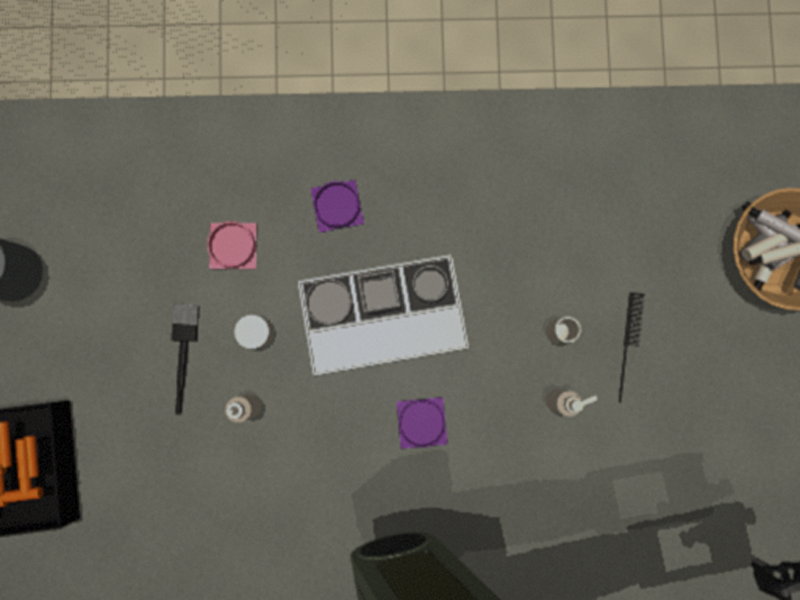

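View pics/scene0b.png

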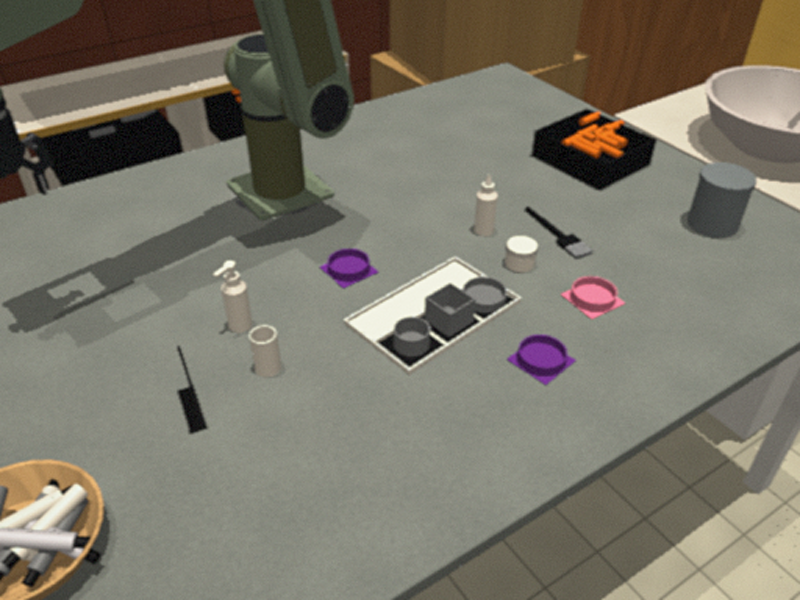

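The top view shows these things, in enlarged pixels:
- **Tray:** centre about (384,316). From left to right its holders are the wide round well (330,300), the square holder (380,294) and the narrow cup (431,284).
- **Bottles:** (238,409) has a cone nozzle and no spout, so it is the nozzle bottle. (570,403) has a spout, so it is the pump bottle, to be left.
- **Black tools:** (182,355) has a wide head and grey bristles, so it is the tint brush. (630,345) has teeth, so it is the comb.
- **Jar and beaker:** jar at (252,332), beaker at (567,329).
- **Decoys:** the pink and purple wells stay where they are.

Next I'll confirm this in an enlarged crop.

```bash
cat > h.py <<'E'
import cv2,numpy as np
from scipy.spatial.transform import Rotation as R
from plant import arm
def pose():
    s=arm.get_state();q=np.array(s['ee_rot']);return s,np.array(s['eef_pos']),R.from_quat(q[[1,2,3,0]])
def ray(n,u,v,ps=None):
    m=arm.camera_model(n);f=192/np.tan(np.radians(m['fovy']/2));d=np.array([(u-m['cx'])/f,(v-m['cy'])/f])
    if n=='wrist':
        r=np.hypot(*d);d=np.r_[d/r*np.sin(r),np.cos(r)];H=m['hand_eye'];_,p,q=ps
        return p+q.apply(H[:3,3]),q.apply(H[:3,:3]@d)
    Rm=cv2.Rodrigues(m['rvec'])[0];return -Rm.T@m['tvec'],Rm.T@np.r_[d,1]
def w(n,u,v,z,ps=None):
    o,d=ray(n,u,v,ps);return o+d*(z-o[2])/d[2]
def proj(n,X,ps=None):
    m=arm.camera_model(n);f=192/np.tan(np.radians(m['fovy']/2))
    if n=='wrist':
        H=m['hand_eye'];_,p,q=ps;c=H[:3,:3].T@(q.inv().apply(np.array(X)-p)-H[:3,3])
        r=np.hypot(c[0],c[1]);k=np.arctan2(r,c[2])/max(r,1e-9)*f;return np.array([m['cx']+k*c[0],m['cy']+k*c[1]])
    c=cv2.Rodrigues(m['rvec'])[0]@np.array(X)+m['tvec'];return np.array([m['cx']+f*c[0]/c[2],m['cy']+f*c[1]/c[2]])
E
python3 - <<'E'
from h import *
im=cv2.imread("pics/top0.png");s=1/1.5625
P={'jarwell':(330,300,.028),'sq':(380,294,.061),'cup':(431,284,.044),'nozzle':(237,410,.13),'pump':(568,404,.12),'jar':(252,332,.05),'beaker':(568,329,.08),'brush tail':(179,412,.006),'brush head':(187,305,.006)}
for k,(u,v,z) in P.items(): print(k,w('top',u*s,v*s,z).round(3))
t=[(298,282),(452,256),(468,347),(314,375)]
C=[w('top',u*s,v*s,.012) for u,v in t]; print(np.round(C,3),np.mean(C,0))
# refined: tray bright contour
hsv=cv2.cvtColor(im,cv2.COLOR_BGR2HSV);m=((hsv[...,2]>165)&(hsv[...,1]<60)).astype(np.uint8)
n,l,st,c=cv2.connectedComponentsWithStats(m)
for i in range(1,n):
    if st[i,4]>25: print(st[i],c[i])
a=cv2.resize(im[185:275,100:190],(400,400),interpolation=cv2.INTER_CUBIC);b=cv2.resize(im[180:270,340:430],(400,400),interpolation=cv2.INTER_CUBIC)
cv2.imwrite("pics/m1.png",np.hstack([a,b]))
E
```

```text
jarwell [0.586 0.142 0.028]
sq [0.591 0.048 0.061]
cup [ 0.609 -0.045  0.044]
nozzle [0.397 0.29  0.13 ]
pump [ 0.389 -0.268  0.12 ]
jar [0.53  0.282 0.05 ]
beaker [ 0.518 -0.284  0.08 ]
brush tail [0.388 0.428 0.006]
brush head [0.586 0.413 0.006]
[[ 0.623  0.203  0.012]
 [ 0.665 -0.089  0.012]
 [ 0.492 -0.113  0.012]
 [ 0.448  0.176  0.012]] [0.55713945 0.04444509 0.012     ]
[254   0  10   8  31] [259.32258065   2.12903226]
[307  39  11   6  27] [312.48148148  41.74074074]
[161  40  14   7  58] [168.39655172  43.93103448]
[329  47  16   9  59] [337.28813559  50.18644068]
[214  49  33   9 258] [230.90310078  53.34496124]
[182  50  29   9 210] [197.21428571  53.61904762]
[487 137  25  15  62] [499.40322581 143.53225806]
[480 150  32  17 257] [495.31906615 158.75486381]
[ 197  171  102   68 2700] [247.29851852 215.94481481]
[486 172   8   8  40] [489.25 175.45]
[151 202  21  21 342] [160.47660819 211.86842105]
[356 208   7  10  54] [358.98148148 211.7037037 ]
[367 254  15  10  57] [372.07017544 257.84210526]
[145 258  10  10  45] [149.22222222 262.66666667]
```

View pics/m1.png

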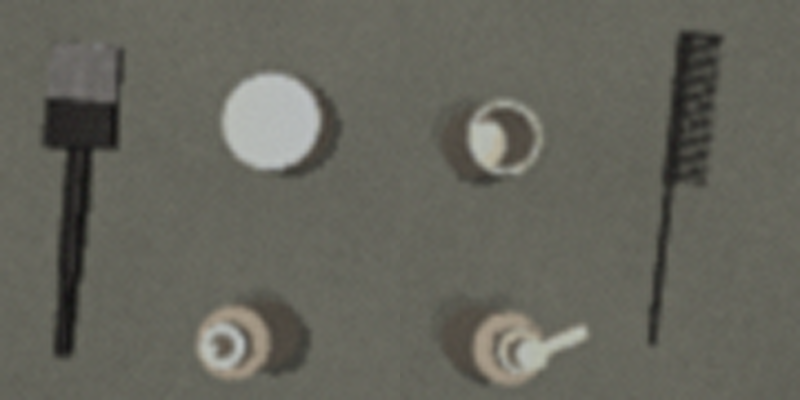

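The crop confirms it: cone nozzle on the left bottle, spout on the right one, bristled brush on the left, toothed comb on the right. The jar centre is at (271,121) and the beaker rim at (508,137). I'll turn the tool so the jaws lie along tray x and move over the beaker.

Emit:
step_arm(
  plan=[
    [[0,0,0],[0,0,-0.177],100],
    [[0,0,0],[0,0,-0.177],100],
    [[0,0,0],[0,0,-0.177],100],
    [[0,0,0],[0,0,-0.177],100],
    [[0,0,0],[0,0,-0.177],100],
    [[0,0,0],[0,0,-0.177],100],
    [[0,0,0],[0,0,-0.177],100],
    [[0,0,0],[0,0,-0.177],100],
    [[0.021,0.038,0],[0,0,0],100],
    [[0.021,0.038,0],[0,0,0],100],
    [[0.021,0.038,0],[0,0,0],100],
    [[0.021,0.038,0],[0,0,0],100],
    [[0.021,0.038,0],[0,0,0],100],
    [[0.021,0.038,0],[0,0,0],100],
    [[0.021,0.038,0],[0,0,0],100],
    [[0.021,0.038,0],[0,0,0],100],
    [[0.021,0.038,0],[0,0,0],100],
    [[0.021,0.038,0],[0,0,0],100],
  ],
  squeeze=30,
)

```text
time_s: 2.4
eef_pos: [0.5101, -0.2579, 0.2468]
ee_rot: [-0.006, 0.637, 0.771, 0.004]
wrist_force: [-0.2, -0.1, 0.9]
finger_gap: 0.996
```

```bash
cat > go.py <<'E'
# usage: go(x,y,z,yaw): tool-frame shift/turn from present pose to target
from h import *
def go(x,y,z,yaw=1.716):
    s,p,q=pose();T=R.from_euler('z',yaw)*R.from_euler('x',np.pi)
    dr=(q.inv()*T).as_rotvec();d=np.array([x,y,z])-p
    print('t',round(s['time_s'],2),'pos',p.round(4),'gap',round(s['finger_gap'],3),'F',np.round(s['wrist_force'],1),'| shift now',q.inv().apply(d).round(4),'turn',dr.round(3),'| shift after turn',T.inv().apply(d).round(4))
E
python3 - <<'E'
from go import *
go(.517,-.284,.07)
ps=pose();im=arm.get_image('wrist')[:,:,::-1].copy();cv2.imwrite('pics/w1.png',im)
def circ(im,n,c,r,ps,col):
    for a in np.linspace(0,6.28,40):
        u=proj(n,[c[0]+r*np.cos(a),c[1]+r*np.sin(a),c[2]],ps);cv2.circle(im,tuple((u*2).astype(int)),1,col,-1)
b=w('top',364.3,210.8,.08);print(b)
big=cv2.resize(im,None,fx=2,fy=2,interpolation=cv2.INTER_CUBIC)
circ(big,'wrist',[b[0],b[1],.08],.023,ps,(0,0,255));circ(big,'wrist',[b[0],b[1],0],.023,ps,(0,255,0))
cv2.imwrite('pics/w1b.png',big[:600,100:900])
E
```

```text
t 2.4 pos [ 0.5101 -0.2579  0.2468] gap 0.996 F [-0.2 -0.1  0.9] | shift now [-0.0295  0.0021  0.1764] turn [-0.002 -0.015  0.045] | shift after turn [-0.0268  0.003   0.1768]
[ 0.5168547  -0.28662024  0.08      ]
```

View pics/w1b.png

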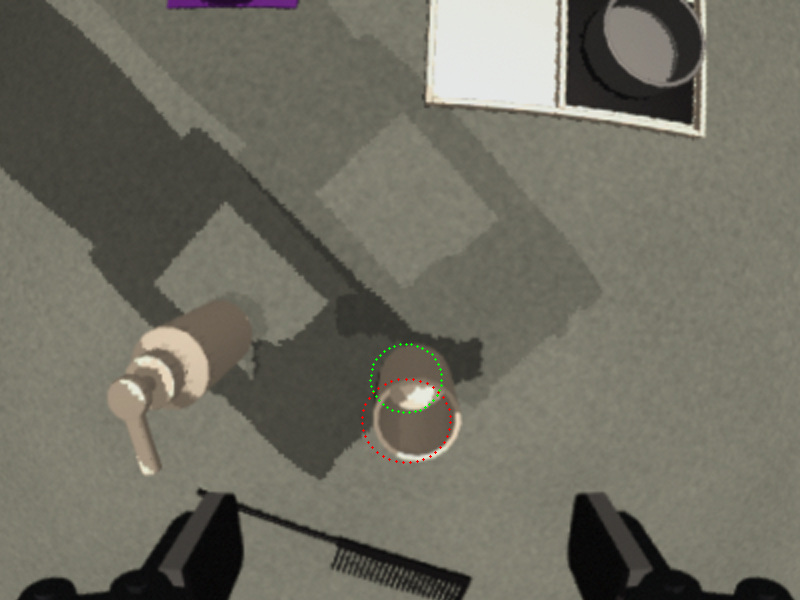

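The wrist view shows the beaker rim centred at (417,420) in the crop, about 5 mm off the top-camera estimate in red. The two near tray corners are at (428,103) and (702,136).

```bash
python3 - <<'E'
from go import *
ps=pose()
b=w('wrist',258.5,210,.08,ps);print('beaker',b)
for n,u,v,z in(('c--',264,51.5,.012),('c+-',401,68,.012),('cup',375,19,.044)):print(n,w('wrist',u,v,z,ps).round(4))
th=.145;t=np.array([.557,.0445]);M=np.array([[np.cos(th),-np.sin(th)],[np.sin(th),np.cos(th)]])
for l in((-.09,-.148),(.09,-.148),(.04,-.096)):print((t+M@l).round(4))
go(b[0],b[1],.068)
E
```

```text
beaker [ 0.52633435 -0.28013564  0.08      ]
c-- [ 0.5006 -0.1097  0.012 ]
c+- [ 0.6756 -0.0822  0.012 ]
cup [ 0.6167 -0.0425  0.044 ]
[ 0.4893 -0.115 ]
[ 0.6674 -0.0889]
[ 0.6105 -0.0447]
t 2.45 pos [ 0.5137 -0.254   0.2468] gap 0.997 F [1.6 1.6 0.5] | shift now [-0.0311  0.0069  0.1784] turn [ 0.002 -0.017  0.049] | shift after turn [-0.0276  0.0087  0.1788]
```

The arm was still moving in that picture, so I'll come closer, settle and look again.

Emit:
step_arm(
  plan=[
    [[-0.015,0.003,0.035],[0,-0.008,0.024],100],
    [[-0.014,0.002,0.035],[0,-0.008,0.024],100],
    [[0,0,0],[0,0,0],100],
    [[0,0,0],[0,0,0],100],
    [[0,0,0],[0,0,0],100],
  ],
)

```text
time_s: 3.08
eef_pos: [0.5262, -0.2795, 0.1772]
ee_rot: [0.002, 0.652, 0.758, 0.002]
wrist_force: [0.2, 0.6, -1.1]
finger_gap: 1.002
```

```bash
python3 - <<'E'
from go import *
ps=pose();im=arm.get_image('wrist')[:,:,::-1].copy();print(ps[1],pose()[1],np.abs(ps[0]['joint_velocities']).max())
big=cv2.resize(im,None,fx=1.5,fy=1.5,interpolation=cv2.INTER_CUBIC)
cv2.imwrite('pics/w2b.png',big)
import json;json.dump([list(ps[1]),list(ps[2].as_quat())],open('w2.json','w'))
go(.52,-.284,.068)
E
```

```text
[ 0.52618223 -0.27947011  0.17718428] [ 0.52645979 -0.27966901  0.17759909] 0.014462215787935672
t 3.12 pos [ 0.5265 -0.2797  0.1776] gap 1.001 F [-0.1 -0.6  0.5] | shift now [-0.0032 -0.0076  0.1096] turn [0.005 0.001 0.005] | shift after turn [-0.0034 -0.007   0.1096]
```

View pics/w2b.png

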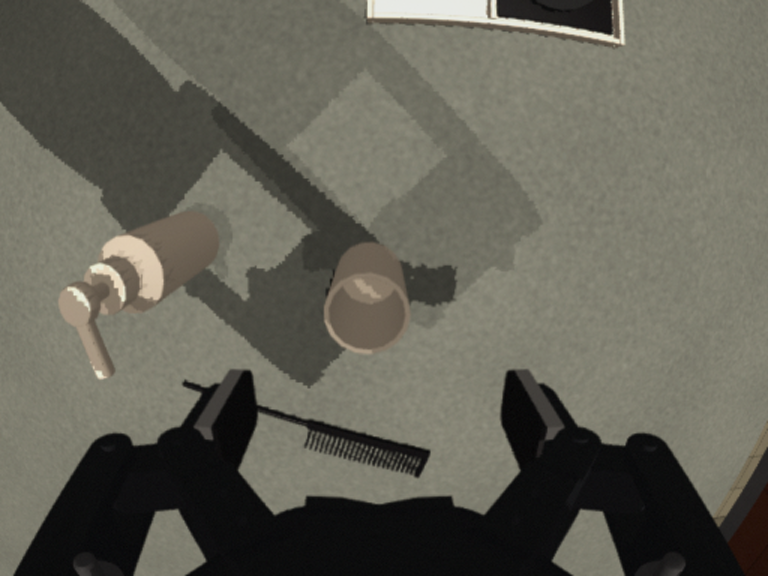

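The beaker rim is at (367,313), close to the jaws' centre line (about 378). The near tray corners are at (370,18) and (622,43).

```bash
python3 - <<'E'
from go import *
import json
p,q=json.load(open('w2.json'));ps=(0,np.array(p),R.from_quat(q))
b=w('wrist',244.7,208.7,.08,ps);print('beaker',b)
for n,u,v,z in(('c--',246.7,12,.012),('c+-',414.7,28.7,.012)):print(n,w('wrist',u,v,z,ps).round(4))
go(b[0],b[1],.068)
E
```

```text
beaker [ 0.52179592 -0.28377096  0.08      ]
c-- [ 0.4972 -0.1141  0.012 ]
c+- [ 0.6708 -0.0872  0.012 ]
t 3.12 pos [ 0.5265 -0.2797  0.1776] gap 1.001 F [-0.1 -0.6  0.5] | shift now [-0.0032 -0.0058  0.1096] turn [0.005 0.001 0.005] | shift after turn [-0.0034 -0.0052  0.1096]
```

Emit:
step_arm(
  plan=[
    [[-0.003,-0.005,0.02],[0.005,0,0.005],100],
    [[0,0,0.03],[0,0,0],100],
    [[0,0,0.03],[0,0,0],100],
    [[0,0,0.027],[0,0,0],100],
    [[0,0,0],[0,0,0],40],
    [[0,0,0],[0,0,0],30],
    [[0,0,0],[0,0,0],30],
    [[0,0,0],[0,0,0],30],
    [[0,0,0],[0,0,0],30],
    [[0,0,0],[0,0,0],30],
  ],
  squeeze=30,
)

```text
time_s: 4.38
eef_pos: [0.5234, -0.2867, 0.0715]
ee_rot: [0.006, 0.654, 0.756, -0.001]
wrist_force: [-0.2, 0.4, -0.0]
finger_gap: 0.519
```

```bash
python3 - <<'E'
from go import *
go(.522,-.284,.16)
E
```

```text
t 4.38 pos [ 0.5234 -0.2867  0.0715] gap 0.519 F [-0.2  0.4 -0. ] | shift now [ 0.002  -0.0004 -0.0885] turn [ 0.007  0.009 -0.001] | shift after turn [ 0.0029 -0.001  -0.0885]
```

Emit:
step_arm(
  plan=[
    [[0,0,-0.03],[0.003,0.004,0],30],
    [[0,0,-0.04],[0.003,0.004,0],30],
    [[0,0,-0.05],[0,0,0],30],
    [[0.03,0.0177,-0.05],[0,0,0],30],
    [[0.0325,0.0177,-0.02],[0,0,0],30],
    [[0.0325,0.0177,0],[0,0,0],30],
    [[0.0325,0.0177,0],[0,0,0],30],
    [[0.01,0.02,0],[0,0,0],30],
    [[0,0.02,0],[0,0,0],30],
    [[0,0,0],[0,0,0],30],
    [[0,0,0],[0,0,0],30],
    [[0,0,0],[0,0,0],30],
  ],
)

```text
time_s: 5.88
eef_pos: [0.6143, -0.1295, 0.2697]
ee_rot: [0.001, 0.655, 0.756, 0.001]
wrist_force: [-0.3, -0.6, 0.1]
finger_gap: 0.521
```

```bash
python3 - <<'E'
from go import *
import json
ps=pose();im=arm.get_image('wrist')[:,:,::-1].copy();print(ps[1],np.abs(ps[0]['joint_velocities']).max())
json.dump([list(ps[1]),list(ps[2].as_quat())],open('w3.json','w'));cv2.imwrite('pics/w3.png',im)
big=cv2.resize(im,None,fx=1.5,fy=1.5,interpolation=cv2.INTER_CUBIC)
cv2.imwrite('pics/w3b.png',big)
go(.613,-.044,.18)
E
```

```text
[ 0.61431004 -0.12954369  0.26971634] 0.007454022164987034
t 5.92 pos [ 0.6143 -0.1296  0.2697] gap 0.52 F [ 0.1  0.2 -1.7] | shift now [0.085  0.0106 0.0897] turn [ 0.003  0.001 -0.003] | shift after turn [0.0849 0.0111 0.0897]
```

View pics/w3b.png

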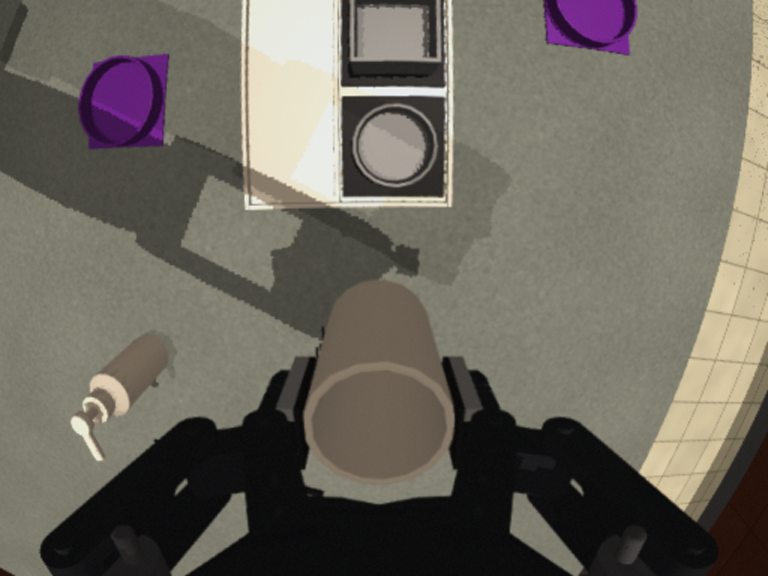

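The cup rim is centred at (395,145). The tray's near outer corners are (247,208) and (452,206). The beaker is held upright with its rim at (379,422).

```bash
python3 - <<'E'
from go import *
import json
p,q=json.load(open('w3.json'));ps=(0,np.array(p),R.from_quat(q))
f=lambda u,v,z:w('wrist',u/1.5,v/1.5,z,ps)
c=f(395,145,.044);A=f(247,208,.012);B=f(452,206,.012)
print('cup',c,'plate',np.mean([f(*u,.006) for u in((343,97),(444,97),(342,197),(446,196))],0),A,B,np.arctan2(*(B-A)[[1,0]]),np.linalg.norm(B-A))
for th in(.145,.15):
  M=np.array([[np.cos(th),-np.sin(th)],[np.sin(th),np.cos(th)]])
  print(th,((A+B)[:2]/2+M@[.04,.148-.096]).round(4),'sq',((A+B)[:2]/2+M@[.04,.148]).round(4),'well',((A+B)[:2]/2+M@[.04,.244]).round(4))
# beaker rim height while held
for z in(.27,.28,.285,.29): print(z,f(379,422,z))
go(c[0],c[1],.12)
E
```

```text
cup [ 0.61588836 -0.04389723  0.044     ] plate [ 0.61654117 -0.04404143  0.006     ] [ 0.49673838 -0.11255685  0.012     ] [ 0.67312038 -0.08711853  0.012     ] 0.14323527074459522 0.1782069541976463
0.145 [ 0.617  -0.0426] sq [0.6031 0.0524] well [0.5893 0.1474]
0.15 [ 0.6167 -0.0424] sq [0.6024 0.0525] well [0.588  0.1474]
0.27 [ 0.61580865 -0.13440348  0.27      ]
0.28 [ 0.61480078 -0.12758601  0.28      ]
0.285 [ 0.61429684 -0.12417728  0.285     ]
0.29 [ 0.6137929  -0.12076854  0.29      ]
t 5.92 pos [ 0.6143 -0.1296  0.2697] gap 0.52 F [ 0.1  0.2 -1.7] | shift now [0.0848 0.0133 0.1497] turn [ 0.003  0.001 -0.003] | shift after turn [0.0846 0.014  0.1497]
```

Emit:
step_arm(
  plan=[
    [[0.028,0.005,0],[0.003,0,-0.003],30],
    [[0.028,0.005,0],[0,0,0],30],
    [[0.028,0.004,0],[0,0,0],30],
    [[0,0,0],[0,0,0],30],
    [[0,0,0.045],[0,0,0],30],
    [[0,0,0.045],[0,0,0],30],
    [[0,0,0.035],[0,0,0],30],
    [[0,0,0],[0,0,0],30],
    [[0,0,0],[0,0,0],30],
  ],
)

```text
time_s: 7.05
eef_pos: [0.6164, -0.0512, 0.1458]
ee_rot: [0.004, 0.657, 0.754, -0.0]
wrist_force: [-0.4, -0.4, 0.7]
finger_gap: 0.522
```

```bash
python3 - <<'E'
from go import *
go(.6162,-.0435,.082)
E
```

```text
t 7.05 pos [ 0.6164 -0.0512  0.1458] gap 0.522 F [-0.4 -0.4  0.7] | shift now [0.0081 0.0005 0.0638] turn [ 0.005  0.007 -0.009] | shift after turn [0.0077 0.0009 0.0638]
```

Emit:
step_arm(
  plan=[
    [[0.008,0.001,0],[0.005,0.007,-0.009],30],
    [[0.001,0,0],[0,0,0],30],
    [[0,0,0.02],[0,0,0],30],
    [[0,0,0.022],[0,0,0],30],
    [[0,0,0.012],[0,0,0],30],
    [[0,0,0.008],[0,0,0],30],
    [[0,0,0],[0,0,0],30],
    [[0,0,0],[0,0,0],30],
  ],
)

```text
time_s: 8.05
eef_pos: [0.6193, -0.0429, 0.087]
ee_rot: [0.004, 0.653, 0.757, 0.001]
wrist_force: [-0.0, 0.8, -0.2]
finger_gap: 0.519
```

```bash
python3 - <<'E'
from go import *
go(.6162,-.0435,.081)
E
```

```text
t 8.05 pos [ 0.6193 -0.0429  0.087 ] gap 0.519 F [-0.   0.8 -0.2] | shift now [-0.0002 -0.0032  0.006 ] turn [0.007 0.004 0.002] | shift after turn [-0.0002 -0.0032  0.006 ]
```

Emit:
step_arm(
  plan=[
    [[0,-0.003,0.003],[0.005,0.003,0],30],
    [[0,0,0.003],[0,0,0],30],
    [[0,0,0.001],[0,0,0],30],
    [[0,0,0],[0,0,0],30],
    [[0,0,0],[0,0,0],75],
    [[0,0,0],[0,0,0],85],
    [[0,0,0],[0,0,0],85],
    [[0,0,0],[0,0,0],85],
    [[0,0,-0.02],[0,0,0],85],
    [[0,0,-0.05],[0,0,0],85],
    [[0,0,-0.06],[0,0,0],100],
    [[0,0,-0.06],[0,0,0],100],
    [[0,0,-0.02],[0,0,0],100],
    [[0,0,0],[0,0,0],100],
  ],
)

```text
time_s: 9.8
eef_pos: [0.6168, -0.0433, 0.3054]
ee_rot: [0.006, 0.653, 0.757, 0.003]
wrist_force: [0.5, -0.5, -0.7]
finger_gap: 1.002
```

```bash
python3 - <<'E'
from go import *
u=lambda a,b:w('top',100+a*90/400,185+b*90/400,0) and 0
print('tip',w('top',100+222*.225,185+346*.225,.138),'collar/shoulder',w('top',100+235*.225,185+343*.225,.097),'jar',w('top',100+271*.225,185+121*.225,.05))
go(.400,.29,.26)
E
```

```text
tip [0.39638986 0.29268958 0.138     ] collar/shoulder [0.39499752 0.2951059  0.097     ] jar [0.53081729 0.28257074 0.05      ]
t 9.8 pos [ 0.6168 -0.0433  0.3054] gap 1.002 F [ 0.5 -0.5 -0.7] | shift now [ 0.3617 -0.166   0.0418] turn [0.012 0.005 0.002] | shift after turn [ 0.3611 -0.1663  0.0454]
```

Emit:
step_arm(
  plan=[
    [[0.039,-0.021,0],[0.006,0.002,0],100],
    [[0.039,-0.021,0],[0.006,0.002,0],100],
    [[0.039,-0.021,0],[0,0,0],100],
    [[0.039,-0.021,0],[0,0,0],100],
    [[0.039,-0.021,0],[0,0,0],100],
    [[0.039,-0.021,0],[0,0,0],100],
    [[0.039,-0.021,0],[0,0,0],100],
    [[0.039,-0.021,0],[0,0,0],100],
    [[0,0,0],[0,0,0],100],
    [[0,0,0],[0,0,0],100],
    [[0,0,0],[0,0,0],100],
  ],
)

```text
time_s: 11.18
eef_pos: [0.3924, 0.2465, 0.2946]
ee_rot: [-0.006, 0.654, 0.756, -0.007]
wrist_force: [0.1, 0.2, 0.1]
finger_gap: 1.001
```

```bash
python3 - <<'E'
from go import *
import json
ps=pose();im=arm.get_image('wrist')[:,:,::-1].copy();print(ps[1],np.abs(ps[0]['joint_velocities']).max())
json.dump([list(ps[1]),list(ps[2].as_quat())],open('w4.json','w'));cv2.imwrite('pics/w4.png',im)
cv2.imwrite('pics/w4b.png',cv2.resize(im,None,fx=1.5,fy=1.5,interpolation=cv2.INTER_CUBIC))
go(.400,.293,.26)
E
```

```text
[0.39237765 0.24645865 0.29463956] 0.008927317470369706
t 11.22 pos [0.3925 0.2463 0.2946] gap 0.999 F [-0.6 -0.3  0. ] | shift now [0.0451 0.0148 0.0343] turn [-0.018  0.001 -0.001] | shift after turn [0.0451 0.0142 0.0346]
```

View pics/w4b.png

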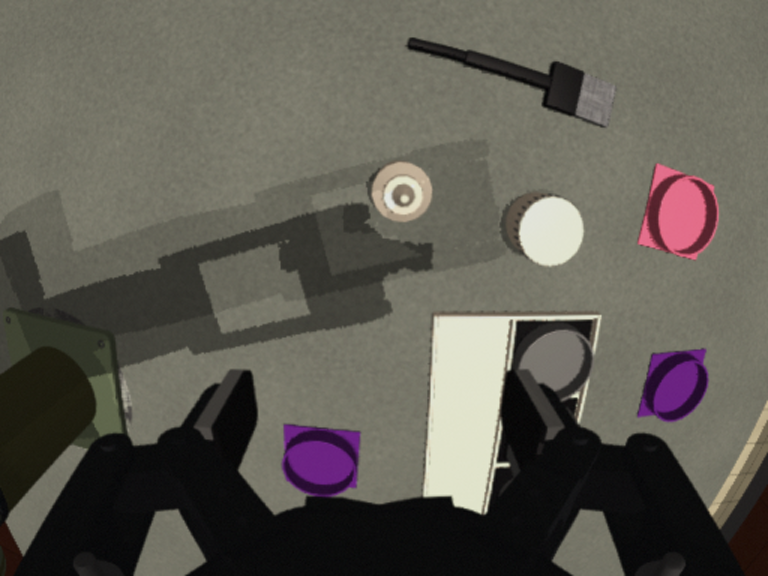

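This view holds everything on the left side:
- **Nozzle bottle:** tip (404,199), body top (402,191).
- **Jar:** lid (551,231).
- **Brush:** from (409,43) to (610,103).
- **Tray:** far corners (433,315) and (601,316).
- **Jar well:** grey, rim (556,361).

```bash
python3 - <<'E'
from go import *
import json
p,q=json.load(open('w4.json'));ps=(0,np.array(p),R.from_quat(q))
f=lambda u,v,z:w('wrist',u/1.5,v/1.5,z,ps).round(4)
print('tip',f(404,199,.14),'body',f(402,191,.095),'jar',f(551,231,.05))
a=f(409,43,.006);b=f(610,103,.006);print('brush',a,b,np.linalg.norm(b-a),np.arctan2(*(b-a)[[1,0]]),(a+b)/2)
A=f(433,315,.012);B=f(601,316,.012);print('corners',A,B,np.linalg.norm(B-A),np.arctan2(*(B-A)[[1,0]]),'well',f(556,361,.028))
t=f(404,199,.14);go(t[0],t[1],.18)
E
```

```text
tip [0.3985 0.2976 0.14  ] body [0.3986 0.2988 0.095 ] jar [0.5339 0.2839 0.05  ]
brush [0.3886 0.4294 0.006 ] [0.5904 0.4172 0.006 ] 0.2021684446198269 -0.0603824042950281 [0.4895 0.4233 0.006 ]
corners [0.4508 0.179  0.012 ] [0.6298 0.203  0.012 ] 0.1806017718628475 0.13328332872659823 well [0.5843 0.1533 0.028 ]
t 11.22 pos [0.3925 0.2463 0.2946] gap 0.999 F [-0.6 -0.3  0. ] | shift now [0.05   0.0155 0.1143] turn [-0.018  0.001 -0.001] | shift after turn [0.0499 0.0134 0.1146]
```

Emit:
step_arm(
  plan=[
    [[0.017,0.005,0.02],[-0.009,0,0],100],
    [[0.017,0.005,0.03],[-0.009,0,0],100],
    [[0.016,0.004,0.03],[0,0,0],100],
    [[0,0,0.02],[0,0,0],100],
    [[0,0,0],[0,0,0],100],
    [[0,0,0],[0,0,0],100],
  ],
)

```text
time_s: 11.98
eef_pos: [0.4047, 0.2951, 0.193]
ee_rot: [0.002, 0.658, 0.753, 0.001]
wrist_force: [-0.4, -0.1, -0.1]
finger_gap: 1.0
```

```bash
python3 - <<'E'
from go import *
go(.3985,.298,.093)
E
```

```text
t 11.97 pos [0.4047 0.2951 0.193 ] gap 1.0 F [-0.4 -0.1 -0.1] | shift now [ 0.0039 -0.0062  0.1   ] turn [ 0.004  0.001 -0.012] | shift after turn [ 0.0038 -0.0057  0.1   ]
```

Emit:
step_arm(
  plan=[
    [[0.004,-0.006,0],[0.004,0,-0.012],100],
    [[0,0,0],[0,0,0],100],
    [[0,0,0.03],[0,0,0],100],
    [[0,0,0.03],[0,0,0],100],
    [[0,0,0.03],[0,0,0],100],
    [[0,0,0.008],[0,0,0],100],
    [[0,0,0],[0,0,0],100],
    [[0,0,0],[0,0,0],100],
  ],
)

```text
time_s: 12.98
eef_pos: [0.4045, 0.3014, 0.1015]
ee_rot: [0.004, 0.654, 0.757, 0.008]
wrist_force: [0.5, -0.1, -0.4]
finger_gap: 1.002
```

```bash
python3 - <<'E'
from go import *
go(.3985,.298,.093)
E
```

```text
t 12.97 pos [0.4045 0.3014 0.1015] gap 1.002 F [ 0.5 -0.1 -0.4] | shift now [-0.0025 -0.0065  0.0084] turn [ 0.017 -0.004  0.001] | shift after turn [-0.0025 -0.0064  0.0085]
```

Emit:
step_arm(
  plan=[
    [[-0.002,-0.006,0.004],[0.016,-0.004,0],100],
    [[0,-0.001,0.003],[0,0,0],100],
    [[0,0,0],[0,0,0],100],
  ],
)

```text
time_s: 13.35
eef_pos: [0.399, 0.299, 0.0963]
ee_rot: [0.001, 0.654, 0.757, 0.002]
wrist_force: [0.5, 0.1, -0.3]
finger_gap: 1.002
```

```bash
python3 - <<'E'
from go import *
go(.3985,.298,.094)
E
```

```text
t 13.35 pos [0.399  0.299  0.0963] gap 1.002 F [ 0.5  0.1 -0.3] | shift now [-0.001  -0.0006  0.0023] turn [ 0.004 -0.001  0.001] | shift after turn [-0.0009 -0.0006  0.0023]
```

Well aligned, so I'll close on the bottle.

Emit:
step_arm(
  plan=[
    [[0,0,0.002],[0.003,0,0],60],
    [[0,0,0],[0,0,0],50],
    [[0,0,0],[0,0,0],40],
    [[0,0,0],[0,0,0],30],
    [[0,0,0],[0,0,0],30],
    [[0,0,0],[0,0,0],30],
    [[0,0,0],[0,0,0],30],
  ],
  squeeze=40,
)

```text
time_s: 14.22
eef_pos: [0.3991, 0.2992, 0.0947]
ee_rot: [-0.0, 0.654, 0.757, 0.001]
wrist_force: [0.8, -0.4, 1.2]
finger_gap: 0.499
```

```bash
python3 - <<'E'
from go import *
go(.6022,.0515,.22)
E
```

```text
t 14.22 pos [0.3991 0.2992 0.0947] gap 0.499 F [ 0.8 -0.4  1.2] | shift now [-0.2744  0.1651 -0.1255] turn [ 0.001 -0.002  0.001] | shift after turn [-0.2745  0.1651 -0.1253]
```

Emit:
step_arm(
  plan=[
    [[0,0,-0.02],[0,0,0],30],
    [[0,0,-0.035],[0,0,0],30],
    [[0,0,-0.04],[0,0,0],30],
    [[0,0,-0.03],[0,0,0],30],
    [[-0.015,0.009,-0.01],[0,0,0],30],
    [[-0.03,0.018,0],[0,0,0],30],
    [[-0.03,0.018,0],[0,0,0],30],
    [[-0.03,0.018,0],[0,0,0],30],
    [[-0.03,0.018,0],[0,0,0],30],
    [[-0.03,0.018,0],[0,0,0],30],
    [[-0.03,0.018,0],[0,0,0],30],
    [[-0.03,0.018,0],[0,0,0],30],
    [[-0.03,0.018,0],[0,0,0],30],
    [[-0.015,0.01,0],[0,0,0],30],
    [[0,0,0],[0,0,0],30],
    [[0,0,0],[0,0,0],30],
  ],
)

```text
time_s: 16.23
eef_pos: [0.6001, 0.0357, 0.2132]
ee_rot: [-0.008, 0.655, 0.755, -0.011]
wrist_force: [-0.6, 0.1, -0.5]
finger_gap: 0.499
```

```bash
python3 - <<'E'
from go import *
go(.6022,.0515,.16)
E
```

```text
t 16.23 pos [0.6001 0.0357 0.2132] gap 0.499 F [-0.6  0.1 -0.5] | shift now [0.0155 0.0057 0.0531] turn [-0.027  0.002 -0.003] | shift after turn [0.0154 0.0044 0.0532]
```

Emit:
step_arm(
  plan=[
    [[0.008,0.003,0],[-0.014,0.001,0],30],
    [[0.008,0.002,0],[-0.014,0.001,0],30],
    [[0,0,0.02],[0,0,0],30],
    [[0,0,0.015],[0,0,0],30],
    [[0,0,0],[0,0,0],30],
    [[0,0,0],[0,0,0],30],
  ],
)

```text
time_s: 16.98
eef_pos: [0.6016, 0.0591, 0.1788]
ee_rot: [0.002, 0.653, 0.758, 0.003]
wrist_force: [-0.0, -0.0, -0.1]
finger_gap: 0.499
```

```bash
python3 - <<'E'
from go import *
go(.6022,.0515,.1037)
E
```

```text
t 16.98 pos [0.6016 0.0591 0.1788] gap 0.499 F [-0.  -0.  -0.1] | shift now [-0.0077 -0.0011  0.0751] turn [ 0.006 -0.001  0.004] | shift after turn [-0.0076 -0.0006  0.0751]
```

Emit:
step_arm(
  plan=[
    [[-0.007,-0.001,0],[0.006,0,0.004],30],
    [[0,0,0],[0,0,0],30],
    [[0,0,0.012],[0,0,0],30],
    [[0,0,0],[0,0,0],30],
    [[0,0,0],[0,0,0],30],
  ],
)

```text
time_s: 17.6
eef_pos: [0.6028, 0.051, 0.1675]
ee_rot: [0.001, 0.655, 0.756, 0.001]
wrist_force: [0.1, 0.0, -1.0]
finger_gap: 0.506
```

```bash
python3 - <<'E'
from go import *
import json
go(.6022,.0515,.1037)
im=arm.get_image('wrist')[:,:,::-1].copy();cv2.imwrite('pics/w5b.png',cv2.resize(im,None,fx=1.5,fy=1.5,interpolation=cv2.INTER_CUBIC))
E
```

```text
t 17.6 pos [0.6028 0.051  0.1675] gap 0.506 F [ 0.1  0.  -1. ] | shift now [ 0.0006 -0.0007  0.0638] turn [ 0.003 -0.001 -0.002] | shift after turn [ 0.0006 -0.0005  0.0638]
```

View pics/w5b.png

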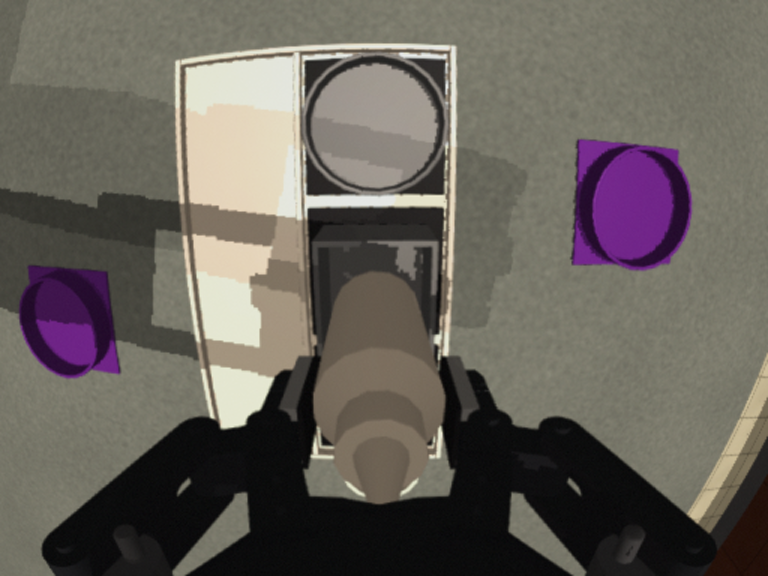

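The bottle is centred on the square holder: its axis is at x≈378 and the holder spans 312 to 440. The jar well rim is centred at (375,123). I'll lower it.

Emit:
step_arm(
  plan=[
    [[0,0,0.015],[0.003,0,-0.002],30],
    [[0,0,0.015],[0,0,0],30],
    [[0,0,0.015],[0,0,0],30],
    [[0,0,0.008],[0,0,0],30],
    [[0,0,0],[0,0,0],30],
    [[0,0,0],[0,0,0],30],
  ],
)

```text
time_s: 18.4
eef_pos: [0.6016, 0.0513, 0.109]
ee_rot: [-0.002, 0.654, 0.757, -0.001]
wrist_force: [-0.5, 0.4, -1.6]
finger_gap: 0.499
```

```bash
python3 - <<'E'
from go import *
ps=(0,np.array([.6028,.051,.1675]),R.from_euler('z',1.716)*R.from_euler('x',np.pi))
print('well',w('wrist',375/1.5,123/1.5,.028,ps))
go(.6022,.0515,.1037)
E
```

```text
well [0.58748562 0.14577807 0.028     ]
t 18.4 pos [0.6016 0.0513 0.109 ] gap 0.499 F [-0.5  0.4 -1.6] | shift now [0.0001 0.0007 0.0053] turn [-0.004 -0.001  0.001] | shift after turn [0.0001 0.0007 0.0053]
```

Emit:
step_arm(
  plan=[
    [[0,0.001,0.003],[-0.004,0,0],30],
    [[0,0,0.002],[0,0,0],30],
    [[0,0,0.001],[0,0,0],30],
    [[0,0,0],[0,0,0],30],
    [[0,0,0],[0,0,0],60],
    [[0,0,0],[0,0,0],80],
    [[0,0,0],[0,0,0],90],
    [[0,0,0],[0,0,0],90],
    [[0,0,-0.02],[0,0,0],90],
    [[0,0,-0.03],[0,0,0],90],
    [[0,0,-0.04],[0,0,0],90],
    [[0,0,-0.05],[0,0,0],100],
    [[0,0,-0.05],[0,0,0],100],
    [[0,0,0],[0,0,0],100],
  ],
)

```text
time_s: 20.15
eef_pos: [0.6044, 0.0511, 0.3095]
ee_rot: [0.005, 0.654, 0.757, 0.004]
wrist_force: [-0.8, -0.0, -0.6]
finger_gap: 1.002
```

```bash
python3 - <<'E'
from go import *
go(.5345,.284,.12)
E
```

```text
t 20.15 pos [0.6044 0.0511 0.3095] gap 1.002 F [-0.8 -0.  -0.6] | shift now [ 0.2408 -0.0376  0.1887] turn [0.013 0.001 0.001] | shift after turn [ 0.2406 -0.0354  0.1895]
```

Emit:
step_arm(
  plan=[
    [[0.034,-0.005,0],[0.007,0,0],100],
    [[0.034,-0.005,0],[0.006,0,0],100],
    [[0.034,-0.005,0],[0,0,0],100],
    [[0.034,-0.005,0],[0,0,0],100],
    [[0.034,-0.005,0.02],[0,0,0],100],
    [[0.034,-0.005,0.03],[0,0,0],100],
    [[0.03,-0.005,0.04],[0,0,0],100],
    [[0,0,0.05],[0,0,0],100],
    [[0,0,0],[0,0,0],100],
    [[0,0,0],[0,0,0],100],
  ],
)

```text
time_s: 21.4
eef_pos: [0.5338, 0.284, 0.1722]
ee_rot: [0.003, 0.654, 0.756, 0.002]
wrist_force: [0.6, 1.0, 1.1]
finger_gap: 1.001
```

```bash
python3 - <<'E'
from go import *
ps=pose();im=arm.get_image('wrist')[:,:,::-1]
m=(im.min(2)>150).astype(np.uint8);n,l,st,c=cv2.connectedComponentsWithStats(m)
for i in range(1,n):
    if st[i,4]>300: print(st[i],c[i].round(1),w('wrist',*c[i],.05,ps).round(4))
go(.5345,.284,.047)
E
```

```text
[240 161  47  31 692] [264.7 173.9] [0.5429 0.3036 0.05  ]
[ 171  263  154   79 5049] [216.5 296.4] [0.5148 0.1711 0.05  ]
t 21.45 pos [0.5335 0.2837 0.172 ] gap 1.0 F [-0.3  0.1 -0.6] | shift now [0.0003 0.0003 0.125 ] turn [ 0.006  0.001 -0.001] | shift after turn [1.00e-04 1.00e-03 1.25e-01]
```

```bash
python3 - <<'E'
from go import *
im=arm.get_image('wrist')[:,:,::-1].copy();cv2.imwrite('pics/w6b.png',cv2.resize(im,None,fx=1.5,fy=1.5,interpolation=cv2.INTER_CUBIC))
E
```

```text
(no output)
```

View pics/w6b.png

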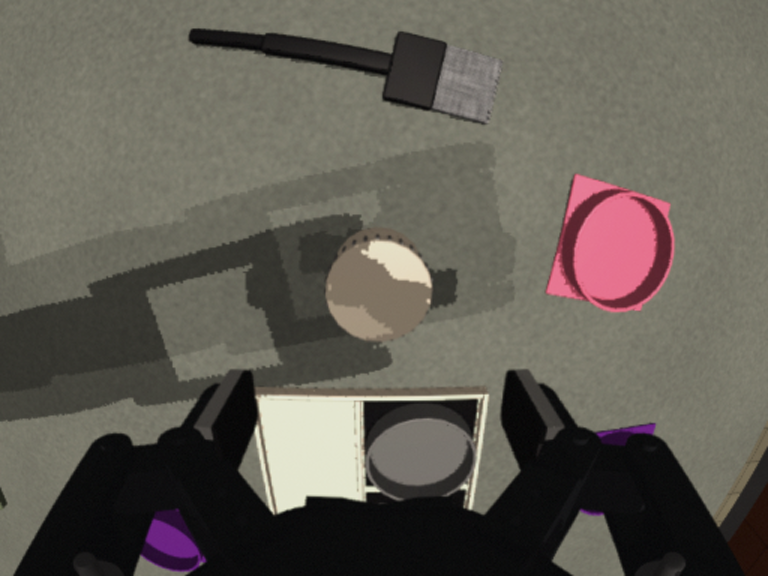

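The jar lid is centred at (379,289) and lies between the jaws. The brush handle and its full outline are visible at the top.

```bash
python3 - <<'E'
from go import *
ps=pose();f=lambda u,v,z:w('wrist',u/1.5,v/1.5,z,ps).round(4)
print('jar',f(379,289,.05)); a=f(192,36,.006);b=f(494,92,.006);print('brush',a,b,np.linalg.norm(b-a),np.arctan2(*(b-a)[[1,0]]),(a+b)/2,'handle/head',f(390,68,.006))
go(*f(379,289,.05)[:2],.047)
E
```

```text
jar [0.5353 0.2855 0.05  ]
brush [0.3883 0.4299 0.006 ] [0.5918 0.4142 0.006 ] 0.20410472801971052 -0.07699735346346255 [0.49005 0.42205 0.006  ] handle/head [0.5235 0.4174 0.006 ]
t 21.5 pos [0.5338 0.2837 0.1723] gap 0.999 F [-0.7  0.5  0.7] | shift now [0.0017 0.0008 0.1253] turn [ 0.007  0.001 -0.001] | shift after turn [0.0015 0.0017 0.1253]
```

Emit:
step_arm(
  plan=[
    [[0.002,0.001,0.02],[0.007,0,0],100],
    [[0,0,0.035],[0,0,0],100],
    [[0,0,0.035],[0,0,0],100],
    [[0,0,0.02],[0,0,0],100],
    [[0,0,0],[0,0,0],100],
    [[0,0,0],[0,0,0],100],
  ],
)

```text
time_s: 22.25
eef_pos: [0.5413, 0.2863, 0.0639]
ee_rot: [0.003, 0.656, 0.755, 0.005]
wrist_force: [0.1, 0.2, 0.5]
finger_gap: 0.999
```

```bash
python3 - <<'E'
from go import *
go(.5353,.2855,.047)
E
```

```text
t 22.25 pos [0.5413 0.2863 0.0639] gap 0.999 F [0.1 0.2 0.5] | shift now [-0.     -0.0062  0.0168] turn [ 0.012 -0.002 -0.004] | shift after turn [ 0.     -0.006   0.0169]
```

Emit:
step_arm(
  plan=[
    [[0,-0.006,0],[0.012,-0.002,-0.004],100],
    [[0,0,0.008],[0,0,0],100],
    [[0,0,0.008],[0,0,0],100],
    [[0,0,0],[0,0,0],100],
    [[0,0,0],[0,0,0],80],
    [[0,0,0],[0,0,0],60],
    [[0,0,0],[0,0,0],50],
    [[0,0,0],[0,0,0],50],
    [[0,0,0],[0,0,0],50],
  ],
)

```text
time_s: 23.38
eef_pos: [0.5373, 0.2863, 0.0501]
ee_rot: [0.001, 0.654, 0.756, 0.002]
wrist_force: [0.0, -0.8, 0.4]
finger_gap: 0.708
```

```bash
python3 - <<'E'
from go import *
go(.5877,.1462,.13)
E
```

```text
t 23.38 pos [0.5373 0.2863 0.0501] gap 0.708 F [ 0.  -0.8  0.4] | shift now [-0.1459  0.0301 -0.0799] turn [ 0.005 -0.001 -0.   ] | shift after turn [-0.146   0.0296 -0.0799]
```

Emit:
step_arm(
  plan=[
    [[0,0,-0.02],[0.005,0,0],50],
    [[0,0,-0.035],[0,0,0],50],
    [[0,0,-0.03],[0,0,0],50],
    [[-0.025,0.005,0],[0,0,0],50],
    [[-0.03,0.006,0],[0,0,0],50],
    [[-0.03,0.006,0],[0,0,0],50],
    [[-0.03,0.006,0],[0,0,0],50],
    [[-0.025,0.006,0],[0,0,0],50],
    [[0,0,0],[0,0,0],50],
    [[0,0,0],[0,0,0],50],
  ],
)

```text
time_s: 24.62
eef_pos: [0.5852, 0.1485, 0.1354]
ee_rot: [-0.002, 0.653, 0.757, -0.001]
wrist_force: [-0.6, -0.3, -1.5]
finger_gap: 0.714
```

```bash
python3 - <<'E'
from go import *
go(.5877,.1462,.06)
E
```

```text
t 24.62 pos [0.5852 0.1485 0.1354] gap 0.714 F [-0.6 -0.3 -1.5] | shift now [-0.0027  0.0024  0.0753] turn [-0.004 -0.001  0.001] | shift after turn [-0.0027  0.0021  0.0754]
```

Emit:
step_arm(
  plan=[
    [[-0.003,0.002,0.01],[-0.004,0,0],50],
    [[0,0,0.02],[0,0,0],50],
    [[0,0,0.02],[0,0,0],50],
    [[0,0,0],[0,0,0],50],
    [[0,0,0],[0,0,0],50],
  ],
)

```text
time_s: 25.25
eef_pos: [0.586, 0.1494, 0.0823]
ee_rot: [-0.001, 0.651, 0.759, 0.0]
wrist_force: [0.2, -0.8, -1.5]
finger_gap: 0.711
```

```bash
python3 - <<'E'
from go import *
go(.5877,.1462,.06)
E
```

```text
t 25.25 pos [0.586  0.1494 0.0823] gap 0.711 F [ 0.2 -0.8 -1.5] | shift now [-0.0035  0.0012  0.0223] turn [-0.001 -0.002  0.007] | shift after turn [-0.0034  0.0012  0.0223]
```

Emit:
step_arm(
  plan=[
    [[-0.0035,0.001,0],[0,-0.002,0.007],50],
    [[0,0,0.007],[0,0,0],50],
    [[0,0,0.007],[0,0,0],50],
    [[0,0,0.006],[0,0,0],50],
    [[0,0,0.002],[0,0,0],50],
    [[0,0,0],[0,0,0],50],
    [[0,0,0],[0,0,0],50],
  ],
)

```text
time_s: 26.12
eef_pos: [0.589, 0.1461, 0.0607]
ee_rot: [0.001, 0.654, 0.756, 0.001]
wrist_force: [-0.3, 1.0, -0.8]
finger_gap: 0.708
```

```bash
python3 - <<'E'
from go import *
go(.5877,.1462,.0595)
E
```

```text
t 26.12 pos [0.589  0.1461 0.0607] gap 0.708 F [-0.3  1.  -0.8] | shift now [ 0.0002 -0.0012  0.0012] turn [ 0.002  0.001 -0.   ] | shift after turn [ 0.0002 -0.0012  0.0012]
```

Emit:
step_arm(
  plan=[
    [[0,-0.001,0.0015],[0.002,0,0],50],
    [[0,0,0],[0,0,0],50],
    [[0,0,0],[0,0,0],85],
    [[0,0,0],[0,0,0],100],
    [[0,0,0],[0,0,0],100],
    [[0,0,-0.02],[0,0,0],100],
    [[0,0,-0.04],[0,0,0],100],
    [[0,0,-0.05],[0,0,0],100],
    [[0,0,-0.05],[0,0,0],100],
    [[0,0,-0.03],[0,0,-0.169],100],
    [[0,0,0],[0,0,-0.169],100],
    [[0,0,0],[0,0,-0.169],100],
    [[0,0,0],[0,0,-0.169],100],
    [[0,0,0],[0,0,-0.169],100],
    [[0,0,0],[0,0,-0.169],100],
    [[0,0,0],[0,0,-0.169],100],
    [[0,0,0],[0,0,-0.169],100],
    [[0,0,0],[0,0,0],100],
    [[0,0,0],[0,0,0],100],
  ],
)

```text
time_s: 28.5
eef_pos: [0.5912, 0.1468, 0.2815]
ee_rot: [0.015, 0.016, 1.0, 0.001]
wrist_force: [-0.6, 0.2, -0.5]
finger_gap: 0.999
```

```bash
python3 - <<'E'
from go import *
go(.495,.4217,.12,3.065)
E
```

```text
t 28.5 pos [0.5912 0.1468 0.2815] gap 0.999 F [-0.6  0.2 -0.5] | shift now [0.11   0.2711 0.1591] turn [0.004 0.03  0.044] | shift after turn [0.1169 0.2668 0.1615]
```

Emit:
step_arm(
  plan=[
    [[0.0,0,0],[0.002,0.015,0.022],70],
    [[0,0,0],[0.002,0.015,0.022],60],
    [[0.0165,0.038,0],[0,0,0],50],
    [[0.0165,0.038,0],[0,0,0],50],
    [[0.0165,0.038,0],[0,0,0],50],
    [[0.0165,0.038,0],[0,0,0],50],
    [[0.0165,0.038,0.02],[0,0,0],50],
    [[0.0165,0.038,0.03],[0,0,0],50],
    [[0.0165,0.038,0.05],[0,0,0],50],
    [[0,0,0.05],[0,0,0],50],
    [[0,0,0],[0,0,0],50],
    [[0,0,0],[0,0,0],50],
  ],
)

```text
time_s: 30.0
eef_pos: [0.5011, 0.4295, 0.1327]
ee_rot: [0.0, 0.049, 0.999, 0.0]
wrist_force: [0.1, 0.3, 0.7]
finger_gap: 0.498
```

```bash
python3 - <<'E'
from go import *
ps=pose();im=arm.get_image('wrist')[:,:,::-1].copy();cv2.imwrite('pics/w7b.png',cv2.resize(im,None,fx=1.5,fy=1.5,interpolation=cv2.INTER_CUBIC))
print(proj('wrist',[.495,.4217,.006],ps)*1.5,proj('wrist',[.388,.43,.006],ps)*1.5)
go(.495,.4217,.025,3.065)
E
```

```text
[363.03590817 279.56202206] [357.81841955  90.65747404]
t 30.05 pos [0.5008 0.4291 0.1324] gap 0.498 F [-0.1  0.1  0.6] | shift now [ 0.0049 -0.0079  0.1074] turn [ 0.    -0.001 -0.022] | shift after turn [ 0.0052 -0.0078  0.1074]
```

View pics/w7b.png

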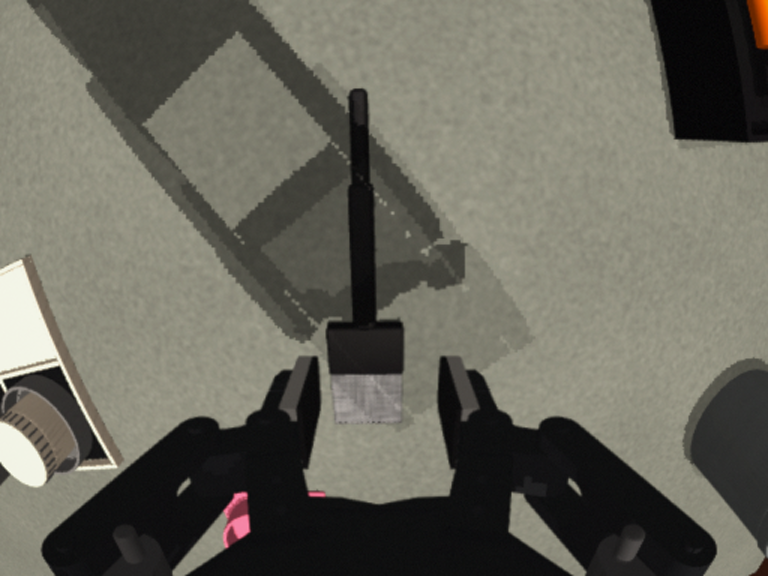

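The brush handle is at x≈362, just where the projection put it (363,280). I'll correct and go down.

Emit:
step_arm(
  plan=[
    [[0.005,-0.008,0.02],[0,0,-0.022],50],
    [[0,0,0.025],[0,0,0],50],
    [[0,0,0.025],[0,0,0],50],
    [[0,0,0.015],[0,0,0],50],
    [[0,0,0],[0,0,0],50],
    [[0,0,0],[0,0,0],50],
  ],
)

```text
time_s: 30.8
eef_pos: [0.5073, 0.4251, 0.0627]
ee_rot: [0.011, 0.041, 0.999, 0.008]
wrist_force: [-0.7, -0.5, -0.4]
finger_gap: 0.501
```

```bash
python3 - <<'E'
from go import *
go(.495,.4217,.0255,3.065)
E
```

```text
t 30.8 pos [0.5073 0.4251 0.0627] gap 0.501 F [-0.7 -0.5 -0.4] | shift now [ 0.0128 -0.0051  0.0368] turn [ 0.017  0.022 -0.006] | shift after turn [ 0.012  -0.0044  0.0372]
```

Emit:
step_arm(
  plan=[
    [[0.012,-0.004,0],[0.017,0.022,-0.006],50],
    [[0,0,0],[0,0,0],50],
    [[0,0,0.015],[0,0,0],50],
    [[0,0,0.01],[0,0,0],50],
    [[0,0,0],[0,0,0],50],
  ],
)

```text
time_s: 31.42
eef_pos: [0.4948, 0.4227, 0.0376]
ee_rot: [0.0, 0.038, 0.999, 0.0]
wrist_force: [0.3, -0.4, 0.6]
finger_gap: 0.499
```

```bash
python3 - <<'E'
from go import *
go(.495,.4217,.0255,3.065)
E
```

```text
t 31.43 pos [0.4948 0.4227 0.0376] gap 0.499 F [ 0.3 -0.4  0.6] | shift now [-0.0003 -0.001   0.0121] turn [0.    0.    0.001] | shift after turn [-0.0003 -0.001   0.0121]
```

Emit:
step_arm(
  plan=[
    [[0,-0.001,0.007],[0,0,0],50],
    [[0,0,0.005],[0,0,0],50],
    [[0,0,0],[0,0,0],40],
    [[0,0,0],[0,0,0],20],
    [[0,0,0],[0,0,0],5],
    [[0,0,0],[0,0,0],0],
    [[0,0,0],[0,0,0],0],
    [[0,0,0],[0,0,0],0],
    [[0,0,0],[0,0,0],0],
  ],
  squeeze=40,
)

```text
time_s: 32.55
eef_pos: [0.4951, 0.4218, 0.025]
ee_rot: [0.0, 0.038, 0.999, 0.0]
wrist_force: [-0.2, 0.6, 0.8]
finger_gap: 0.152
```

```bash
python3 - <<'E'
from go import *
go(.495,.4217,.15,3.065)
E
```

```text
t 32.55 pos [0.4951 0.4218 0.025 ] gap 0.152 F [-0.2  0.6  0.8] | shift now [ 0.     0.    -0.125] turn [0.001 0.001 0.001] | shift after turn [ 1.00e-04 -1.00e-04 -1.25e-01]
```

Emit:
step_arm(
  plan=[
    [[0,0,-0.03],[0,0,0],0],
    [[0,0,-0.05],[0,0,0],0],
    [[0,0,-0.05],[0,0,0],0],
    [[0,0,-0.05],[0,0,0],0],
    [[0,0,-0.03],[0,0,0],0],
    [[0,0,0],[0,0,0.15],0],
    [[0,0,0],[0,0,0.15],0],
    [[0,0,0],[0,0,0.15],0],
    [[0,0,0],[0,0,0.15],0],
    [[0,0,0],[0,0,0.15],0],
    [[0,0,0],[0,0,0.15],0],
    [[0,0,0],[0,0,0.15],0],
    [[0,0,0],[0,0,0.15],0],
    [[0,0,0],[0,0,0.15],0],
    [[0,0,0],[0,0,0],0],
    [[0,0,0],[0,0,0],0],
  ],
)

```text
time_s: 34.55
eef_pos: [0.4935, 0.4208, 0.241]
ee_rot: [-0.0, 0.669, 0.743, -0.001]
wrist_force: [0.1, 0.2, 0.2]
finger_gap: 0.146
```

```bash
python3 - <<'E'
from go import *
go(.5148,.0335,.22)
E
```

```text
t 34.55 pos [0.4935 0.4208 0.241 ] gap 0.146 F [0.1 0.2 0.2] | shift now [-0.3874 -0.0189  0.0212] turn [-0.001  0.    -0.041] | shift after turn [-0.3863 -0.035   0.021 ]
```

Emit:
step_arm(
  plan=[
    [[0,0,0],[0,0,-0.041],0],
    [[-0.02,-0.002,0],[0,0,0],0],
    [[-0.035,-0.003,0],[0,0,0],0],
    [[-0.035,-0.003,0],[0,0,0],0],
    [[-0.035,-0.003,0],[0,0,0],0],
    [[-0.035,-0.003,0],[0,0,0],0],
    [[-0.035,-0.003,0],[0,0,0],0],
    [[-0.035,-0.003,0],[0,0,0],0],
    [[-0.035,-0.003,0],[0,0,0],0],
    [[-0.035,-0.003,0],[0,0,0],0],
    [[-0.035,-0.003,0],[0,0,0],0],
    [[-0.035,-0.003,0],[0,0,0],0],
    [[-0.015,-0.002,0],[0,0,0],0],
    [[0,0,0],[0,0,0],0],
    [[0,0,0],[0,0,0],0],
  ],
)

```text
time_s: 36.42
eef_pos: [0.5126, 0.0108, 0.2427]
ee_rot: [0.002, 0.654, 0.757, -0.002]
wrist_force: [-0.3, 0.5, -0.1]
finger_gap: 0.146
```

```bash
python3 - <<'E'
from go import *
go(.5148,.0335,.12)
im=arm.get_image('wrist')[:,:,::-1].copy();cv2.imwrite('pics/w8b.png',cv2.resize(im,None,fx=1.5,fy=1.5,interpolation=cv2.INTER_CUBIC))
E
```

```text
t 36.42 pos [0.5126 0.0108 0.2427] gap 0.146 F [-0.3  0.5 -0.1] | shift now [0.0229 0.0057 0.1226] turn [-0.001  0.006  0.001] | shift after turn [0.0221 0.0055 0.1227]
```

View pics/w8b.png

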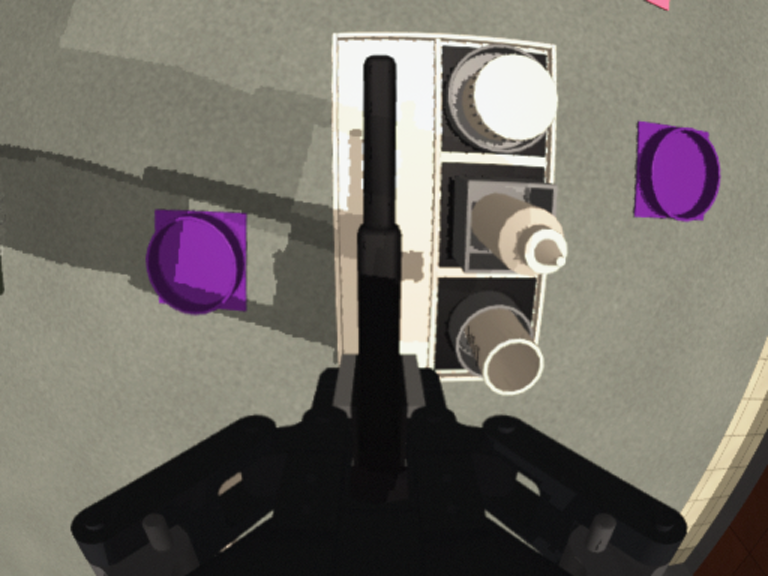

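All three objects stand in their holders, and the brush hangs parallel to the channel, whose centre is at x≈386 against the brush at 380. I want to be sure the finger linkage won't hit the bottle or its holder when it goes down.

```bash
python3 - <<'E'
from go import *
ps=(0,np.zeros(3),R.identity())
for u,v in((690,525),(520,430),(655,540),(440,370)):
    o,d=ray('wrist',u/1.5,v/1.5,ps); print((u,v),[(o+d*(x-o[0])/d[0]).round(3)[1:] for x in(.012,0)])
print('bottle tip',w('wrist',560/1.5,260/1.5,.149,pose()),'rim beaker',w('wrist',513/1.5,367/1.5,.089,pose()),'jar',w('wrist',516/1.5,96/1.5,.059,pose()))
go(.5073,.0325,.08)
E
```

```text
(690, 525) [array([ 0.065, -0.072]), array([ 0.076, -0.063])]
(520, 430) [array([ 0.037, -0.031]), array([ 0.043, -0.014])]
(655, 540) [array([ 0.055, -0.073]), array([ 0.064, -0.065])]
(440, 370) [array([0.02 , 0.004]), array([0.024, 0.026])]
bottle tip [0.60326539 0.05080679 0.149     ] rim beaker [ 0.61803422 -0.04189819  0.089     ] jar [0.58866546 0.14409381 0.059     ]
t 36.48 pos [0.5126 0.0109 0.2427] gap 0.149 F [-0.1 -0.3 -0.7] | shift now [ 0.0231 -0.0019  0.1626] turn [-0.001  0.006  0.002] | shift after turn [ 0.0221 -0.0021  0.1627]
```

The knuckles reach about 70 mm sideways at bottle height, so I'll set the brush down with the gripper between the bottle and the beaker: TCP at tray (-0.055, -0.034), brush middle at y≈-0.029.

Emit:
step_arm(
  plan=[
    [[-0.007,0,0],[0,0.006,0],0],
    [[0,0,0.04],[0,0,0],0],
    [[0,0,0.04],[0,0,0],0],
    [[0,0,0.04],[0,0,0],0],
    [[0,0,0.02],[0,0,0],0],
    [[0,0,0],[0,0,0],0],
    [[0,0,0],[0,0,0],0],
  ],
)

```text
time_s: 37.35
eef_pos: [0.5168, 0.0067, 0.1013]
ee_rot: [0.002, 0.65, 0.76, 0.001]
wrist_force: [0.5, -0.3, 0.0]
finger_gap: 0.15
```

```bash
python3 - <<'E'
from go import *
go(.5132,.0039,.03)
E
```

```text
t 37.35 pos [0.5168 0.0067 0.1013] gap 0.15 F [ 0.5 -0.3  0. ] | shift now [-0.0021 -0.0043  0.0713] turn [0.005 0.001 0.01 ] | shift after turn [-0.0022 -0.004   0.0713]
```

Emit:
step_arm(
  plan=[
    [[-0.002,-0.004,0],[0.005,0,0.01],0],
    [[0,0,0.02],[0,0,0],0],
    [[0,0,0.02],[0,0,0],0],
    [[0,0,0.016],[0,0,0],0],
    [[0,0,0],[0,0,0],0],
    [[0,0,0],[0,0,0],0],
  ],
)

```text
time_s: 38.1
eef_pos: [0.5189, 0.0026, 0.0509]
ee_rot: [0.006, 0.654, 0.756, 0.003]
wrist_force: [0.9, -0.5, 0.7]
finger_gap: 0.15
```

```bash
python3 - <<'E'
from go import *
go(.5132,.0039,.029)
E
```

```text
t 38.1 pos [0.5189 0.0026 0.0509] gap 0.15 F [ 0.9 -0.5  0.7] | shift now [ 0.0023 -0.0058  0.0219] turn [ 0.012  0.006 -0.001] | shift after turn [ 0.0021 -0.0055  0.0219]
```

Emit:
step_arm(
  plan=[
    [[0.002,-0.0055,0],[0.012,0.006,0],0],
    [[0,0,0.01],[0,0,0],0],
    [[0,0,0.007],[0,0,0],0],
    [[0,0,0.003],[0,0,0],0],
    [[0,0,0],[0,0,0],0],
    [[0,0,0],[0,0,0],0],
  ],
)

```text
time_s: 38.85
eef_pos: [0.5137, 0.0037, 0.0307]
ee_rot: [0.0, 0.654, 0.756, 0.001]
wrist_force: [0.6, 0.1, 0.1]
finger_gap: 0.144
```

```bash
python3 - <<'E'
from go import *
go(.5132,.0039,.029)
E
```

```text
t 38.85 pos [0.5137 0.0037 0.0307] gap 0.144 F [0.6 0.1 0.1] | shift now [ 0.0002 -0.0005  0.0017] turn [ 0.002 -0.    -0.001] | shift after turn [ 0.0002 -0.0005  0.0017]
```

Emit:
step_arm(
  plan=[
    [[0,0,0.002],[0.002,0,0],0],
    [[0,0,0],[0,0,0],0],
    [[0,0,0],[0,0,0],28],
    [[0,0,0],[0,0,0],28],
    [[0,0,0],[0,0,0],28],
    [[0,0,-0.015],[0,0,0],28],
    [[0,0,-0.03],[0,0,0],28],
    [[0,0,-0.05],[0,0,0],28],
    [[0,0,-0.05],[0,0,0],28],
    [[0,0,-0.06],[0,0,0],28],
    [[0,0,-0.06],[0,0,0],28],
    [[-0.04,0,0],[0,0,0],28],
    [[-0.05,-0.02,0],[0,0,0],28],
    [[-0.05,-0.02,0],[0,0,0],28],
    [[-0.05,-0.02,0],[0,0,0],28],
    [[-0.03,-0.02,0],[0,0,0],28],
    [[0,0,0],[0,0,0],28],
    [[0,0,0],[0,0,0],28],
    [[0,0,0],[0,0,0],28],
  ],
)

```text
time_s: 41.22
eef_pos: [0.4663, -0.2306, 0.3197]
ee_rot: [0.01, 0.653, 0.758, 0.004]
wrist_force: [-0.2, 0.1, -0.8]
finger_gap: 0.281
```

```bash
python3 - <<'E'
from go import *
go(.5132,.0039,.3)
a=arm.get_image('wrist')[:,:,::-1];t=arm.get_image('top')[:,:,::-1];s=arm.get_image('scene')[:,:,::-1]
rs=lambda i:cv2.resize(i,(400,300),interpolation=cv2.INTER_CUBIC)
cv2.imwrite('pics/f1.png',np.vstack([np.hstack([rs(a),rs(t[150:270,180:340])]),np.hstack([rs(t),rs(s[150:258,200:344])])]))
E
```

```text
t 41.23 pos [ 0.4663 -0.2306  0.3197] gap 0.281 F [-0.2  0.1 -0.8] | shift now [0.2251 0.0808 0.0188] turn [0.019 0.011 0.004] | shift after turn [0.2252 0.0803 0.0197]
```

View pics/f1.png

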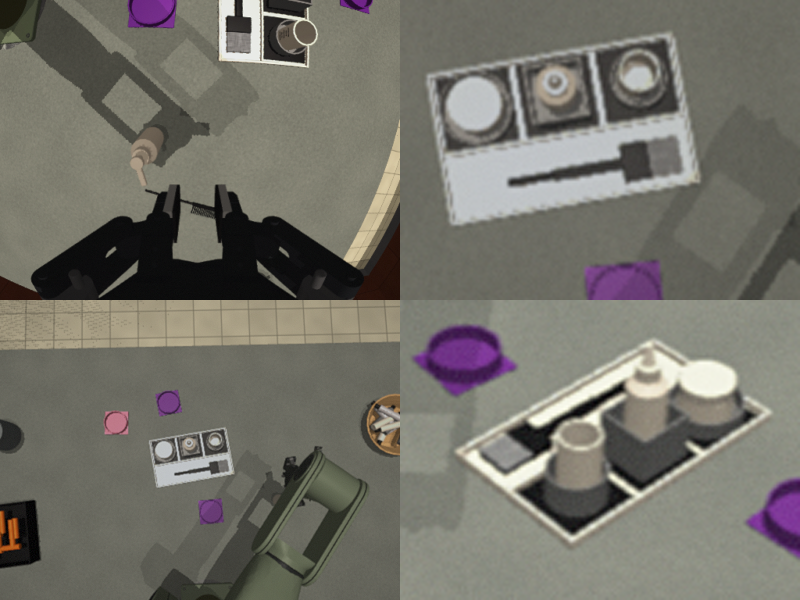

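The final views show everything in place. The jar, bottle and beaker stand upright in their own holders. The brush lies flat in the channel, about 26 mm off its middle (limit 46 mm). The pump bottle and comb haven't been touched, and the gripper is clear.

```bash
python3 - <<'E'
from plant import arm
print(arm.close_job(), arm.get_state()['time_s'])
E
```

```text
the job is handed in; nothing more can be done
the job is handed in; nothing more can be done
```

The tray is set up and the job is handed in, at about 41 s of the 120 s allowed. The beaker, nozzle bottle and jar stand in their own holders, and the tint brush lies flat in the channel.

- **Position checks:** after release, the wrist picture put the beaker, bottle and jar each within about 3 mm of their holder centres. I judged that they stand upright by eye, in the last top and scene pictures.
- **Brush:** it lies parallel to the channel, about 26 mm from its middle (limit 46 mm). I put it off-centre on purpose, so the gripper's knuckles would clear the bottle.
- **Left alone:** the pump bottle and comb look untouched in the last pictures, but I did not measure them again. The purple and pink wells were not touched either.
- **Disagreements:** the top camera read 3–6 mm low in x against the wrist camera, so I used the wrist values. The first wrist picture was taken while the arm was still moving, so I took it again. Nothing else failed.

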